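# Sort the carving tools back into their rack, board and tray

## Task

Clear up after carving by sorting the four loose things to where they belong: lay the loose chisel in the free lane of the chisel rack, pointing the same way as the chisel already there and without disturbing that one; seat the dark sharpening stone and the cork sanding block flat in the recesses of the wooden abrasives board, each in the one cut to its size; and set the loose stone offcut down in the empty bay of the offcuts tray. Leave everything lying still.

Things in the scene. Friction and masses are not known exactly. Their poses are not given: they have to be found in the camera images.
- chisel_mid (a point): The loose carving chisel on the table, 200 mm long: round wooden handle 27 mm thick, 95 mm long, and a thin steel blade. The point is the centre of the handle (also the point of balance), 13.5 mm above its underside; y runs from blade to butt (butt 47.5 mm along +y, blade tip 152.5 mm along -y), z is up. Grasp it across the handle.
- sharpening_stone_mid (a point): The sharpening stone, a dark grey rectangular block 30 x 85 x 18 mm (x, y, z) lying flat on the table. The point is its centre, 9 mm above its underside; y runs along its length.
- sanding_block_mid (a point): The cork sanding block, light brown, 45 x 75 x 23 mm (x, y, z), lying flat on its thin dark abrasive face. The point is its centre, 11.5 mm above its underside; y runs along its length.
- offcut_mid (a point): The loose stone offcut, an irregular pale grey stone of about 41 x 54 x 29 mm (x, y, z) lying on the table by itself. The point is its centre, 14.5 mm above its underside; it is best grasped across its x axis.
- chisel_rack: Low wooden rack, fixed, 131 x 207 mm (x, y). Origin: centre of underside. Two lanes along y at x = -33 mm (free) and +33 mm (occupied), floors 8 mm above the table, troughs 41 mm wide, ribs 17 mm high; butt stop 18 mm high from y = +95.5 mm. Blades pass a 31 mm high rail at y = -75..-60 mm by 24 mm slots (bottom at 16 mm). Racked: handle centre at y = +35 mm, 21.5 mm above the table, butt to +y.
- racked_chisel: The other carving chisel, of the same size and look, already in its lane of the rack; not to be disturbed. Origin: on its underside half-way along its 200 mm length; the handle runs from y = +5 to +100 mm, the blade towards -y.
- abrasives_board: Pale wooden board, fixed, 145 x 121 x 12 mm (x, y, z). Origin: centre of underside. Two recesses, floors 6 mm above the table: a narrow one for the sharpening stone, 42 x 97 mm (x, y) at x = -41.5 mm, y = 0; a wide one for the sanding block, 57 x 87 mm at x = +34 mm, y = 0. Seated, the stone stands 12 mm and the block 17 mm above the board's top; fingers reaching lower would hit the board.
- offcuts_tray: Grey steel tray, fixed, 113 x 182 mm (x, y), floor 3 mm and rim 22.5 mm above the table, walls 3 mm. Origin: centre of underside. A divider across the middle makes two bays: the -y bay already holds two stone offcuts (part of the tray); the +y bay, 107 x 86 mm inside, centre at x = 0, y = +45 mm, is empty and takes the loose offcut.
There are look-alikes about, which are no part of the job. Leave any blue, orange or pink look-alike of the part that bears offcut_mid alone.

How it is judged (in metres and radians):
At the end, for the whole second after the job is handed in: Chisel level in the free lane, butt to the stop side (within 11 mm across, handle centre at y = -2 to 52 mm, 0.2 rad); sharpening stone flat on the floor of the narrow recess, sanding block of the wide one (10 mm, 0.3 rad, right side up); offcut on the floor of the empty bay; all at rest (x of chisel_mid in the frame of chisel_rack between -0.044 and -0.022 m and y of chisel_mid in the frame of chisel_rack between -0.002 and 0.052 m and z of chisel_mid in the frame of chisel_rack between 0.0175 and 0.0255 m and angle between the y axis of chisel_mid and the y axis of chisel_rack, either way round below 0.2 rad and angle between chisel_mid's own z axis and vertical below 0.12 rad and y of racked_chisel in the frame of chisel_mid below -0.005 m and x of sharpening_stone_mid in the frame of abrasives_board between -0.0515 and -0.0315 m and y of sharpening_stone_mid in the frame of abrasives_board between -0.01 and 0.01 m and z of sharpening_stone_mid in the frame of abrasives_board between 0.012 and 0.018 m and angle between the y axis of each of sharpening_stone_mid, sanding_block_mid and the y axis of abrasives_board, either way round below 0.3 rad and angle between each of sharpening_stone_mid, sanding_block_mid's own z axis and vertical below 0.08 rad and x of sanding_block_mid in the frame of abrasives_board between 0.024 and 0.044 m and y of sanding_block_mid in the frame of abrasives_board between -0.01 and 0.01 m and z of sanding_block_mid in the frame of abrasives_board between 0.0145 and 0.0205 m and x of offcut_mid in the frame of offcuts_tray between -0.035 and 0.035 m and y of offcut_mid in the frame of offcuts_tray between 0.018 and 0.072 m and z of offcut_mid in the frame of offcuts_tray between 0.0055 and 0.0295 m and linear speed of each of chisel, sharpening_stone, sanding_block, offcut below 0.02 m/s); the robot touches nothing.
It fails at once if the chisel already in the rack is disturbed (moved more than 12 mm) (distance of racked_chisel from where it was at the start of the episode above 0.012 m).
It also fails if it takes over 96 s, if anything falls off the work surface, if the arm or the gripper's body presses on something with over 40 N, if the wrist force passes 120 N, or if a joint passes its speed limit or range.

## Robot

A 7-joint arm with a two-finger parallel gripper is mounted at the origin on a cart in front of the work surface, level with it; the furniture and walls round the work are solid. World frame = base frame: x ahead of the robot, y to its left, z up, the work surface at z = 0. Lengths are in mm, angles in rad, forces in N, time in s.
With the tool pointing down it reaches from about 350 to 900 mm from the base axis. Payload 19.9 kg.
Tool frame: the origin (TCP) lies at the very end of the fingers, on their centre line; the grasp point (between the pads) lies 19 mm behind it (manip.grasp_offset is the distance from the TCP to the grasp point, in mm); z points along the fingers, y is the line along which they close (so a half turn about z gives the same grasp; the last joint's range is limited). The gripper opens to 94 mm and grips with 3 to 60 N. Pads are 16 mm wide; open, the fingers measure 119 mm over their backs; the gripper's body (75 mm by 177 mm) begins 78 mm behind the grasp point.
Start: joints at [1.073, 0.417, -0.01, 1.614, 0.005, 1.111, -0.053], TCP at [275.103, -561.175, 205.425] pointing down, gripper open.
Joint ranges: [-2.81, 2.81], [-0.39, 2.02], [-1.27, 1.25], [0.06, 2.57], [-1.19, 4.33], [0.19, 2], [-2.82, 2.82]. Speed limits (rad/s): [1.89, 1.89, 2.39, 2.39, 3.01, 3.01, 3.01].

## Interface

Orientations are given as [roll, pitch, yaw] about the fixed x, y, z axes, in that order (R = Rz(yaw) Ry(pitch) Rx(roll)).
In Python, from station import manip, set_gripper, imaging, hand_in gives the robot as it stands. Calls block until the motion is done:
- manip.reach(position, orientation): joint-space move of the TCP to a pose.
- manip.move_linear(position, attitude=None, rate=150): straight line of the TCP; attitude=None keeps the orientation; rate is the mean speed in mm/s.
- manip.move_j(angles): joint-space move.
- set_gripper(opening, f_grip=None): finger opening in mm; f_grip is the grip in N (None keeps the last); returns when the fingers have stopped.
- manip.hold(seconds).
- manip.inverse_kinematics(position, orientation): joint angles nearest the present ones, or None.
- manip.observe(): the state.
- imaging.capture(name): name is "side" or "top" or "wrist"; returns the picture (420x560x3 uint8, red, green, blue); there is no depth.
- imaging.camera_params(name): a dict with "fx", "fy", "cx", "cy" (pixels), "origin" and "rotation" of the camera in the world; the wrist camera has in their place "tool_from_camera" (4x4, takes a point from camera to tool coordinates, whose origin is the TCP and whose axes are the flange's). Camera axes: x right, y up, looking along -z (the intrinsics and any distortion apply to the point x, -y, -z); pixel columns grow to the right and rows downward; lengths in mm; the calibration is good to about 2 mm. A picture is of the moment at which its call begins: read the wrist's pose just before it. camera_params takes no time and is no camera call.
A pose or a line that the arm cannot do raises manip.Unreachable and nothing moves.
- hand_in(): hands the job in; it is judged then, once.
The state is a dict: "t": time; "joint_pos": joint angles; "joint_vel": joint speeds; "joint_torque": joint torques, N m; "eef_pos": TCP position; "tcp_rot": TCP orientation; "ft_force": force on the tool from outside, world axes, zero at the start; "wrist_torque": the same for the moment, N m; "gripper_width": finger opening in mm; "grasp_force": force on a finger pad.
Only numpy, scipy, OpenCV 4.12 (cv2) and the standard library are available. Lean on these libraries where they do the work, as an engineer would, in place of code of your own. Each camera call takes 0.05 s, during which the arm holds its last target. There are 200 camera calls.

## Working session

There is one attempt and no reset: what is moved stays moved. The work goes in short steps, each a Python script; the robot and the scene stay as the last script left them, time stands still between calls to the robot, and variables do not carry over. Pictures are saved under pics/ and viewed, at most 14 in all, crops included, and the job is handed in when it is done.

```bash
mkdir -p pics; ls
python3 - <<'E'
from station import manip,imaging
import cv2
print({k:v for k,v in manip.observe().items()})
for n in ("side","top","wrist"):
    cv2.imwrite(f"pics/{n}0.png",imaging.capture(n)[:,:,::-1]); print(n,imaging.camera_params(n))
E
```

```text
pics
{'t': 0.0, 'joint_pos': array([ 1.07351707,  0.41796899, -0.01031734,  1.61418333,  0.00472946,
        1.11070437, -0.05297085]), 'joint_vel': array([-8.89704885e-04,  6.72303422e-04, -4.14257021e-05,  5.31257954e-04,
       -8.09533147e-04, -1.41088387e-03,  1.45481519e-04]), 'joint_torque': array([-1.93193897e-03, -8.51243806e+01,  6.37890212e-01, -4.25976741e+01,
       -4.87362896e-02,  1.88789761e-02,  1.52591606e-04]), 'eef_pos': array([ 274.91920329, -560.85814918,  204.82449743]), 'tcp_rot': array([-3.14035696e+00,  1.12824900e-04,  4.55842966e-01]), 'ft_force': array([ 0.17812821, -0.78172842, -0.1201185 ]), 'wrist_torque': array([ 0.04388326, -0.00244793, -0.01379877]), 'grasp_force': 0.0, 'gripper_width': 93.8265535139243}
side {'fx': 415.85631804209095, 'fy': 415.85631804209095, 'cx': 282.09118437593213, 'cy': 210.50991431728457, 'origin': array([-105.54483879, -940.15141712,  769.95075017]), 'rotation': array([ 0.99910983, -0.00873286, -0.61456443])}
top {'fx': 442.55848611778737, 'fy': 442.55848611778737, 'cx': 276.5310284927261, 'cy': 214.87687551230536, 'origin': array([ 467.31672474,  -42.62668966, 1166.93310167]), 'rotation': array([ 0.05119024,  0.01439177, -1.54321212])}
wrist {'fx': 311.8085511035171, 'fy': 311.8085511035171, 'cx': 287.4673050577897, 'cy': 213.8535124254479, 'tool_from_camera': array([[-4.88720830e-04,  9.70342537e-01,  2.41733577e-01,
         6.89902459e+01],
       [ 9.99999851e-01,  5.33304688e-04, -1.19004845e-04,
        -9.88336988e-02],
       [-2.44393113e-04,  2.41733483e-01, -9.70342653e-01,
        -1.78654267e+02],
       [ 0.00000000e+00,  0.00000000e+00,  0.00000000e+00,
         1.00000000e+00]])}
```

View pics/top0.png

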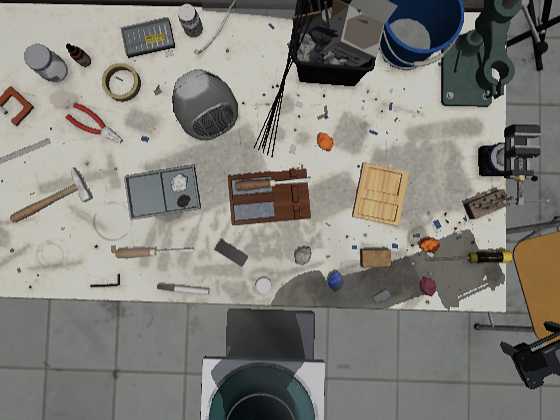

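View pics/side0.png

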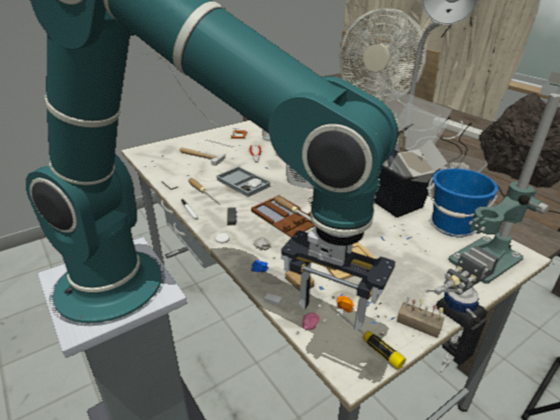

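The top view shows the furniture and the loose items. The tray is at (163,191), the rack at (270,196), the board at (381,194), the chisel at (150,252), the dark stone at (231,252), the cork block at (376,257) and the pale stone at (303,255). The arm isn't where I'd expect it in this view, so I'll check the projection.

```bash
cat > h.py <<'E'
import numpy as np, cv2
from scipy.spatial.transform import Rotation as Rot
from station import manip,set_gripper,imaging,hand_in
def cam(name,obs=None):
    p=imaging.camera_params(name)
    if name=="wrist":
        o=obs or manip.observe(); T=np.array(p["tool_from_camera"])
        Rt=Rot.from_euler('xyz',o["tcp_rot"]).as_matrix()
        return p,Rt@T[:3,:3],Rt@T[:3,3]+o["eef_pos"]
    r=np.array(p["rotation"]); R=Rot.from_euler('xyz',r).as_matrix()
    return p,R,np.array(p["origin"])
def proj(c,P):
    p,R,o=c; q=(np.atleast_2d(P)-o)@R
    return np.c_[p["cx"]+p["fx"]*q[:,0]/-q[:,2],p["cy"]-p["fy"]*q[:,1]/-q[:,2]]
def unproj(c,uv,z):
    p,R,o=c; uv=np.atleast_2d(np.array(uv,float))
    d=np.c_[(uv[:,0]-p["cx"])/p["fx"],-(uv[:,1]-p["cy"])/p["fy"],-np.ones(len(uv))]@R.T
    return o+d*((z-o[2])/d[:,2])[:,None]
E
python3 - <<'E'
from h import *
np.set_printoptions(precision=1,suppress=True)
o=manip.observe()
for n in("top","side"):
    c=cam(n);print(n,c[1][:,2],proj(c,[o["eef_pos"],[0,0,0],[500,0,0]]))
t=cam("top")
px=dict(tray=(163,191),rack=(270,196),board=(381,194),chisel=(133,252),stone=(231,252),cork=(376,257),off=(303,255))
for k,v in px.items():
    P=unproj(t,v,10)[0];print(k,P,proj(cam("side"),P))
i=cv2.imread("pics/top0.png")[140:300,100:440]
cv2.imwrite("pics/top0c.png",cv2.resize(i,None,fx=2.35,fy=2.35,interpolation=cv2.INTER_CUBIC))
E
```

```text
top [-0.1 -0.   1. ] [[523.8 334.7]
 [261.5 418.3]
 [267.1 224.7]]
side [-0.5 -0.7  0.5] [[330.4 315.4]
 [109.  283.7]
 [265.5 223.6]]
tray [581.1 276.5  10. ] [[243.3 180.5]]
rack [575.2  -5.8  10. ] [[285.4 214.7]]
board [ 588.1 -296.    10. ] [[348.  259.2]]
chisel [418.7 348.8  10. ] [[195.8 184.6]]
stone [425.9  91.8  10. ] [[231.5 215.3]]
cork [ 423.6 -285.6   10. ] [[300.  279.4]]
off [423.4 -96.1  10. ] [[261.7 244. ]]
```

View pics/top0c.png

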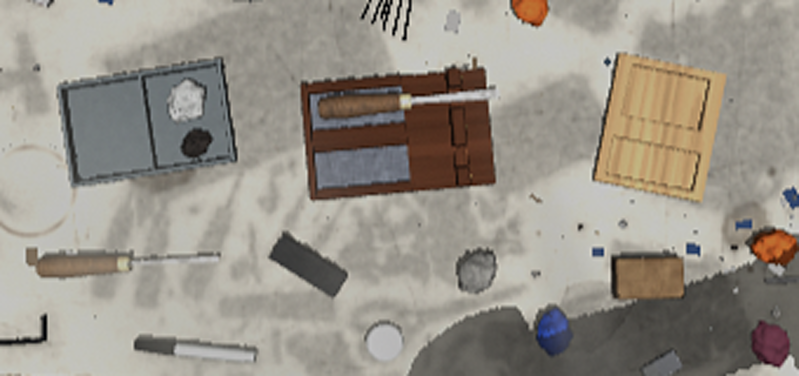

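The projection agrees with the side view, within a few pixels.

Offcut candidates in the top image:
- pale grey stone at (303,255)
- blue at (335,281)
- orange at (325,142) and (429,243)
- pink at (428,286)
- two stones fixed in the tray

Only the pale grey one fits: it is loose, grey and by itself. The crop also confirms the wooden-handled chisel at (150,252), not the grey knife at (185,288). Next are close wrist looks.

Run:
```python
from h import *
import pickle
np.set_printoptions(precision=2,suppress=True)
rough=dict(cork=(424,-286),board=(588,-296),off=(423,-96),rack=(575,-6),stone=(426,92),tray=(581,276),chisel=(419,349))
for k,(x,y) in rough.items():
    for psi in(-np.pi/2,np.pi/2,0):
        q=manip.inverse_kinematics([x,y,150],[np.pi,0,psi]);print(k,round(psi,2),q)
views={}
for k,(x,y) in rough.items():
    z=230 if k in("board","rack","tray") else 160
    psi=-np.pi/2
    d=90*np.array([np.cos(psi),np.sin(psi)])
    try: manip.reach([x-d[0],y-d[1],z],[np.pi,0,psi])
    except manip.Unreachable as e: print("unreach",k,e); continue
    manip.hold(.2)
    o=manip.observe(); im=imaging.capture("wrist"); views[k]=(o,im)
    print(k,o["t"],proj(cam("wrist",o),[[x,y,10]]))
pickle.dump(views,open("views.pkl","wb"))
def crop(k,w,h):
    o,im=views[k];x,y=rough[k];c=proj(cam("wrist",o),[[x,y,10]])[0].round().astype(int)
    x0=max(0,c[0]-w//2);y0=max(0,c[1]-h//2);print(k,"crop origin",x0,y0);cr=im[y0:y0+h,x0:x0+w,::-1]
    return cv2.copyMakeBorder(cr,0,h-cr.shape[0],0,w-cr.shape[1],cv2.BORDER_CONSTANT)
cv2.imwrite("pics/furn.png",cv2.resize(np.hstack([crop(k,220,220) for k in("board","rack","tray")]),None,fx=1.2,fy=1.2))
g=[crop(k,200,150) for k in("cork","off","stone","chisel")]
cv2.imwrite("pics/obj.png",cv2.resize(np.vstack([np.hstack(g[:2]),np.hstack(g[2:])]),None,fx=2,fy=2))
```

```text
cork -1.57 [ 0.37  0.28  0.2   1.95 -0.07  0.91 -2.55]
cork 1.57 [ 0.83  0.3  -0.35  1.94  0.13  0.92  0.42]
cork 0 [ 0.59  0.28 -0.07  1.95  0.02  0.91 -1.06]
board -1.57 [ 0.25  0.54  0.23  1.58 -0.14  1.04 -2.62]
board 1.57 [ 0.66  0.55 -0.33  1.57  0.2   1.06  0.27]
board 0 [ 0.47  0.53 -0.07  1.57  0.04  1.04 -1.18]
off -1.57 [-0.81  0.26  1.1   2.15 -0.3   0.89 -2.68]
off 1.57 [ 0.62  0.17 -0.51  2.11  0.11  0.88  0.05]
off 0 [ 0.44  0.16 -0.31  2.11  0.06  0.88 -1.48]
rack -1.57 [-0.82  0.63  1.08  1.82 -0.63  1.09 -2.64]
rack 1.57 [ 0.43  0.45 -0.6   1.78  0.3   1.   -0.29]
rack 0 [ 0.22  0.41 -0.33  1.79  0.15  0.97 -1.74]
stone -1.57 [ 0.67  0.3  -1.08  2.09  0.33  0.93  2.55]
stone 1.57 [ 0.47  0.23 -0.83  2.1   0.21  0.9  -0.48]
stone 0 [ 0.34  0.2  -0.68  2.1   0.16  0.89 -2.01]
tray -1.57 [ 0.22  0.76 -1.09  1.59  0.71  1.23  2.13]
tray 1.57 [ 0.17  0.72 -1.    1.59  0.64  1.19 -0.96]
tray 0 [-0.    0.6  -0.7   1.6   0.42  1.1  -2.38]
chisel -1.57 [ 0.07  0.57 -1.08  1.84  0.57  1.08  1.91]
chisel 1.57 [-0.06  0.48 -0.88  1.85  0.42  1.02 -1.11]
chisel 0 [-1.04  0.35  0.35  1.88 -0.15  0.94 -2.19]
cork 2.75 [[286.63 116.1 ]]
board 3.7417 [[285.97 119.7 ]]
off 8.7833 [[286.69 115.88]]
rack 9.8167 [[286.38 120.61]]
stone 10.8583 [[287.54 116.11]]
tray 12.0917 [[287.08 120.54]]
chisel 13.125 [[287.75 116.22]]
board crop origin 176 10
rack crop origin 176 11
tray crop origin 177 11
cork crop origin 187 41
off crop origin 187 41
stone crop origin 188 41
chisel crop origin 188 41
```

View pics/furn.png

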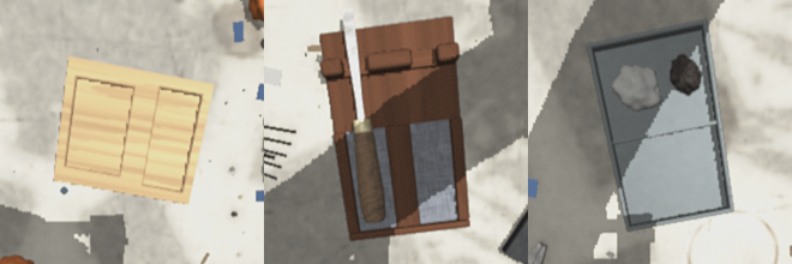

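View pics/obj.png

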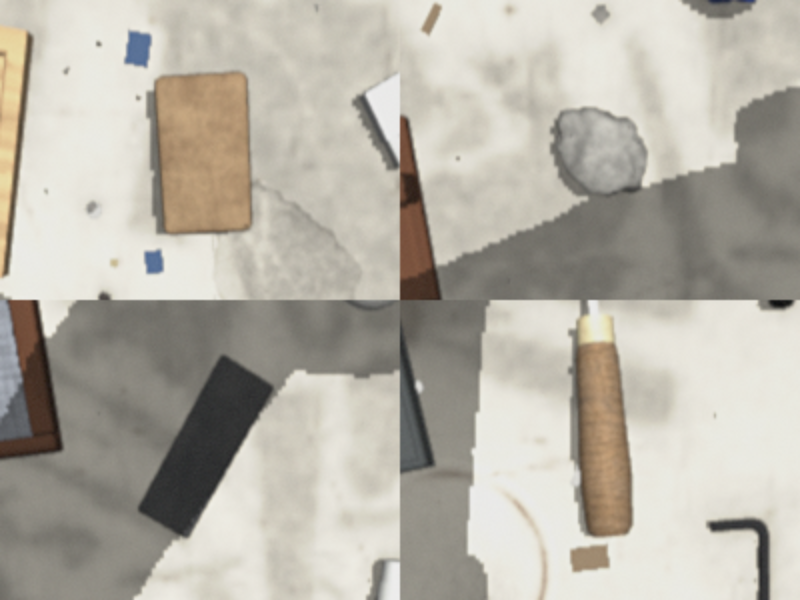

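The furniture picture shows the board (narrow recess at right), the rack (free lane at right) and the tray (empty bay at bottom). The object picture shows the cork block at top-left, the grey offcut at top-right, the dark stone at bottom-left and the chisel handle at bottom-right. Next I'll turn the corner pixels into poses.

```bash
cat > meas.py <<'E'
from h import *
import pickle
np.set_printoptions(precision=1,suppress=True)
views=pickle.load(open("views.pkl","rb"))
def pts(k,px,orig,off,s,z): return unproj(cam("wrist",views[k][0]),(np.array(px,float)-off)/s+orig,z)[:,:2]
def fit(P,L):
    P=np.array(P);L=np.array(L,float);a=P-P.mean(0);b=L-L.mean(0)
    th=np.arctan2((b[:,0]*a[:,1]-b[:,1]*a[:,0]).sum(),(a*b).sum());R=np.array([[np.cos(th),-np.sin(th)],[np.sin(th),np.cos(th)]])
    t=P.mean(0)-R@L.mean(0);return t,th,P-(L@R.T+t)
def rect(x,y): return [(x,-y),(-x,-y),(-x,y),(x,y)]
E
cat > m1.py <<'E'
from meas import *
res={}
def do(n,P,L): 
    t,th,e=fit(P,L);res[n]=(t,th);print(n,t,round(th,3),"resid",np.abs(e).max(),np.linalg.norm(np.diff(P,axis=0),axis=1))
do("board",pts("board",[(68,57),(214,85),(188,204),(53,180)],(176,10),(0,0),1.2,12),rect(72.5,60.5))
do("tray",pts("tray",[(586,45),(706,20),(733,210),(628,231)],(177,11),(528,0),1.2,22.5),rect(56.5,91))
P1=pts("rack",[(469,226),(350,240)],(176,11),(264,0),1.2,18);P2=pts("rack",[(457,220),(417,223)],(176,11),(264,0),1.2,8)
P3=pts("rack",[(450,120),(412,125)],(176,11),(264,0),1.2,8)
print("trough",P2,P3)
P4=pts("rack",[(319,33),(452,17)],(176,11),(264,0),1.2,17);print("rackdims",np.linalg.norm(P1[0]-P1[1]),np.linalg.norm(P1[0]-P4[1]))
do("rack",np.vstack([P4,P1]),[(65.5,-103.5),(-65.5,-103.5),(-65.5,103.5),(65.5,103.5)])
t,th=res["rack"];R=np.array([[np.cos(th),-np.sin(th)],[np.sin(th),np.cos(th)]]);print("trough in rack",(np.vstack([P2,P3])-t)@R)
do("cork",pts("cork",[(154,76),(247,71),(252,230),(165,235)],(187,41),(0,0),2,23),rect(22.5,37.5))
do("stone",pts("stone",[(222,355),(273,386),(187,537),(139,509)],(188,41),(0,300),2,18),rect(15,42.5))
print("off",pts("off",[(600,151),(553,151),(647,151),(600,107),(600,195)],(187,41),(400,0),2,12))
c=pts("chisel",[(596,316),(598,342),(608,535),(580,340),(617,340),(583,525),(633,525)],(188,41),(400,300),2,13.5)
print("chisel",c,np.linalg.norm(c[0]-c[2]),np.arctan2(-(c[2]-c[0])[0],(c[2]-c[0])[1]))
E
python3 m1.py
```

```text
board [ 589.1 -293.7] -0.177 resid 0.695629062147276 [145.3 119.8 144.5]
tray [577.3 277.1] 0.19 resid 0.7303156232254651 [114.1 180.5 112.1]
trough [[509.5  86.2]
 [552.9  89.4]] [[520.4 -17.3]
 [559.1 -12.5]]
rackdims 127.96196126929026 200.8978366241255
rack [573.5  -1.7] 0.116 resid 3.6023177836821816 [126.1 200.9 128. ]
trough in rack [[-53.4  94.8]
 [ -9.9  93. ]
 [-54.5  -9.3]
 [-15.5  -9. ]]
cork [ 421.4 -282.9] 0.053 resid 0.7858611784760683 [43.8 73.7 43.5]
stone [423.5  91.9] -0.525 resid 1.6620518310962495 [28.2 82.8 27.8]
off [[ 422.7  -95.3]
 [ 446.2  -95.3]
 [ 399.1  -95.3]
 [ 422.7 -116. ]
 [ 422.7  -73.9]]
chisel [[420.5 288.2]
 [419.6 299.5]
 [414.7 390.8]
 [428.2 298.6]
 [410.5 298.7]
 [427.5 385.7]
 [401.9 385.8]] 102.83231315629719 0.056676883107948633
```

```bash
cat > m2.py <<'E'
from meas import *
P=pts("rack",[(319,33),(452,17),(469,226),(350,240)],(176,11),(264,0),1.2,8)
t,th,e=fit(P,rect(65.5,103.5));print("rack",t,th,e.ravel())
R=np.array([[np.cos(th),-np.sin(th)],[np.sin(th),np.cos(th)]])
o,im=views["rack"];c=cam("wrist",o);S=3
big=cv2.resize(im[11:211,190:340,::-1],None,fx=S,fy=S,interpolation=cv2.INTER_CUBIC)
def poly(L,z,col):
    w=np.array(L,float)@R.T+t;u=(proj(c,np.c_[w,np.full(len(w),z)])-[190,11]+.5)*S
    cv2.polylines(big,[u.round().astype(int)],True,col,1)
poly([(-53.5,95.5),(-12.5,95.5),(-12.5,-5),(-53.5,-5)],8,(0,255,0))
poly([(53.5,95.5),(12.5,95.5),(12.5,-5),(53.5,-5)],17,(255,255,0))
poly(rect(65.5,103.5),8,(0,0,255)); poly([(-65.5,-75),(65.5,-75),(65.5,-60),(-65.5,-60)],31,(255,0,255))
o,im=views["off"];cr=im[41:191,237:387,::-1].copy()
m=np.zeros(cr.shape[:2],np.uint8);q=cv2.grabCut(cr,m,(22,46,56,58),np.zeros((1,65)),np.zeros((1,65)),6,cv2.GC_INIT_WITH_RECT)
m=((m==1)|(m==3)).astype(np.uint8);n,lab,st,cen=cv2.connectedComponentsWithStats(m);i=1+st[1:,4].argmax();m=(lab==i).astype(np.uint8)
k=cv2.findContours(m,0,2)[0][0];W=unproj(cam("wrist",o),k[:,0]+[237,41],10)[:,:2]
r=cv2.minAreaRect(W.astype(np.float32));print("off",r,np.linalg.eigh(np.cov(W.T)))
for a in range(0,180,15):
    d=np.array([np.cos(np.radians(a)),np.sin(np.radians(a))]);s=W@d;print(a,s.max()-s.min(),end="; ")
ob=cv2.resize(cr,None,fx=2.2,fy=2.2);cv2.drawContours(ob,[(k*2.2).astype(int)],-1,(0,255,0),1)
ob=cv2.copyMakeBorder(ob,0,big.shape[0]-ob.shape[0],0,0,cv2.BORDER_CONSTANT)
cv2.imwrite("pics/chk.png",np.hstack([big,ob]))
E
python3 m2.py
```

```text
rack [573.5  -1.9] 0.11632367734757808 [-0.8 -0.6  1.1  1.  -0.2 -0.4 -0.  -0.1]
off ((423.6784362792969, -95.5676040649414), (40.45058059692383, 48.42580032348633), 89.96973419189453) EighResult(eigenvalues=array([172. , 373.6]), eigenvectors=array([[-0.4, -0.9],
       [-0.9,  0.4]]))
0 48.42477491644348; 15 46.9691873893284; 30 45.71647371254954; 45 45.48518715899425; 60 45.10802477949062; 75 42.26941919308503; 90 40.45256055383014; 105 47.125052676629366; 120 52.49369284799195; 135 54.29763509654805; 150 53.52111155218972; 165 51.14395479736419;
```

View pics/chk.png

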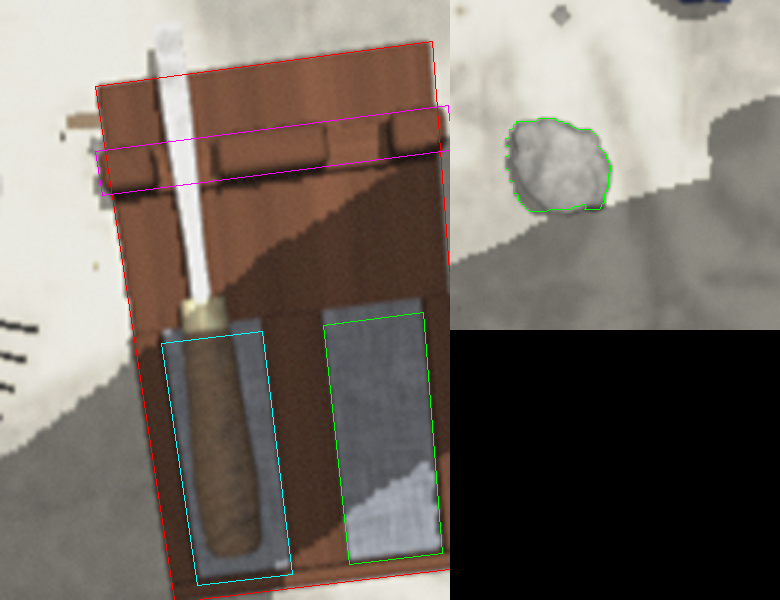

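The rack overlay fits to about 1 mm (trough, rail and outline all line up) and the offcut contour is clean. The poses hold, so I'll start with the chisel.

```bash
cat > pp.py <<'E'
from h import *
np.set_printoptions(precision=3,suppress=True)
H=np.pi/2
F=dict(rack=((573.5,-1.9),.116),board=((589.1,-293.7),-.177),tray=((577.3,277.1),.19))
def world(f,x,y):
    t,th=F[f];return np.array([t[0]+x*np.cos(th)-y*np.sin(th),t[1]+x*np.sin(th)+y*np.cos(th)])
def down(psi): return [np.pi,0,psi]
def rep(s):
    o=manip.observe();print(s,"t%.1f"%o["t"],"w%.1f"%o["gripper_width"],"gf%.1f"%o["grasp_force"],o["eef_pos"].round(1),o["ft_force"].round(1));return o
def pick(xy,psi,z,opening,f,lift=130):
    manip.reach([*xy,120],down(psi));set_gripper(opening)
    manip.move_linear([*xy,z],rate=120);rep("at")
    set_gripper(0,f);rep("gripped")
    manip.move_linear([*xy,lift],rate=150);rep("lifted")
def place(xy,psi,z,opening,hi=100):
    manip.reach([*xy,hi],down(psi));manip.move_linear([*xy,z+15],rate=150)
    manip.move_linear([*xy,z],rate=30);rep("down")
    set_gripper(opening);manip.hold(.2);rep("open")
    manip.move_linear([*xy,130],rate=150)
E
python3 - <<'E'
from pp import *
t=cam("top")
u=lambda x,y:unproj(t,((x+.5)/2.35+99.5,(y+.5)/2.35+139.5),13.5)[0]
tip=u(220,257);butt=u(38,265);d=butt-tip;print(tip,butt,"len",np.linalg.norm(d),"yaw",np.arctan2(-d[0],d[1]))
pick((417.1,343.5),H+.057,11,60,40)
o=rep("x");cv2.imwrite("pics/ch.png",imaging.capture("wrist")[:,:,::-1]);
c=cam("wrist",o);print(proj(c,[[417.1,343.5,135],[417.1+152*.057,191,130]]))
E
```

```text
[430.89  189.963  13.5  ] [416.355 392.433  13.5  ] len 202.99183596600167 yaw 0.07166460255124905
at t17.3 w60.0 gf0.0 [417.4 343.8  11.6] [ 1.1 -0.  -0.1]
gripped t17.9 w26.6 gf40.0 [417.2 343.5  11.1] [-0.1 -1.1  3.3]
lifted t18.9 w27.0 gf40.0 [416.7 343.1 129.2] [-0.3 -0.  -1.3]
x t18.9 w27.0 gf40.0 [416.7 343.1 129.2] [-0.3 -0.  -1.3]
[[289.789 256.848]
 [289.408 451.164]]
```

View pics/ch.png

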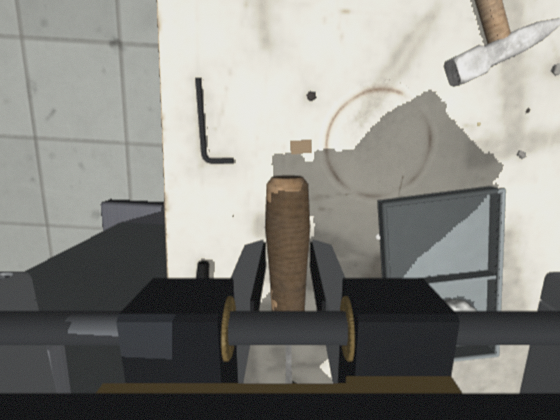

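The handle is gripped at its middle (butt at (287,180), axis near col 289), turned about 0.02 rad from the tool. Next I'll lay it in the lane with that correction, then do the stone and cork.

Run:
```python
from pp import *
place(world("rack",-33,35),H+.116-.017,20.5,46)
rep("chisel done")
manip.reach([*world("rack",0,100),200],down(-H)) if 0 else None
pick((423.5,91.9),H-.525,10,60,40)
place(world("board",-41.5,0),H-.177,17.5,46)
o=rep("stone done");cv2.imwrite("pics/w1.png",imaging.capture("wrist")[:,:,::-1]);cv2.imwrite("pics/t1.png",imaging.capture("top")[100:310,60:440,::-1])
i=np.vstack([cv2.resize(cv2.imread("pics/t1.png"),(540,298)),cv2.resize(cv2.imread("pics/w1.png")[:300],(540,289))])
cv2.imwrite("pics/a1.png",i)
```

```text
down t21.4 w26.7 gf40.0 [536.7  29.1  20.5] [-0.1 -1.7 -0.4]
open t22.1 w45.9 gf0.0 [536.7  29.   20.5] [ 0.1  0.3 -0. ]
chisel done t23.0 w46.1 gf0.0 [536.2  29.  129.2] [-0.5 -0.6 -1.3]
at t25.3 w60.1 gf0.0 [423.8  92.   10.5] [-0.5 -0.8  0.3]
gripped t25.9 w29.4 gf40.0 [423.6  91.9  10.1] [-0.4 -0.3  5.5]
lifted t26.8 w29.6 gf40.0 [423.   91.8 129.3] [ 1.2  0.3 -1.2]
down t29.6 w29.2 gf40.0 [ 548.3 -286.4   17.5] [ 0.1 -0.3 -0.7]
open t30.2 w46.0 gf0.0 [ 548.3 -286.4   17.5] [-0.2 -0.2 -1.1]
stone done t31.1 w46.0 gf0.0 [ 547.8 -286.1  129.1] [-0.1 -0.3 -0.1]
```

View pics/a1.png

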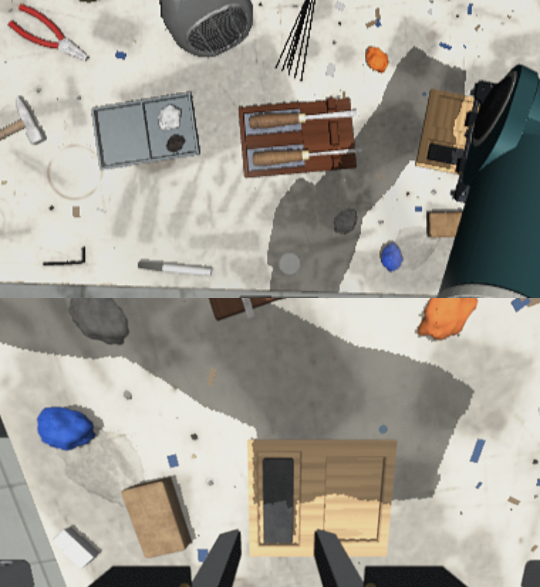

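The chisel lies in the free lane and the stone sits inside the narrow recess. The cork and offcut go next.

Run:
```python
from pp import *
pick((421.4,-282.9),H+.053,10,70,40)
place(world("board",34,0),H-.177,17.5,60)
rep("cork done")
pick((423,-95.5),-np.pi/6,6,75,30)
place(world("tray",0,45),-np.pi/6 if 0 else H+.19,10.5,62)
xy=world("tray",0,45)
manip.reach([xy[0]-150,xy[1]+130,300],down(H)) if manip.inverse_kinematics([xy[0]-150,xy[1]+130,300],down(H)) is not None else None
o=rep("offcut done")
cv2.imwrite("pics/t2.png",imaging.capture("top")[100:310,60:440,::-1])
i=cv2.resize(cv2.imread("pics/t2.png"),None,fx=2.1,fy=2.1,interpolation=cv2.INTER_CUBIC);cv2.imwrite("pics/t2b.png",i)
```

```text
at t33.5 w69.8 gf0.0 [ 421.8 -283.1   10.6] [-0.7 -0.4 -0.2]
gripped t34.0 w44.7 gf40.0 [ 421.6 -283.    10.2] [0.1 0.7 5.7]
lifted t34.9 w44.8 gf40.0 [ 420.9 -282.6  129.2] [-0.2  0.6 -0.9]
down t37.0 w44.9 gf40.0 [ 622.6 -299.7   17.5] [ 0.4  0.3 -0.7]
open t37.7 w59.6 gf0.0 [ 622.6 -299.6   17.5] [-0.8  0.6  0.2]
cork done t38.6 w60.2 gf0.0 [ 622.1 -299.5  129. ] [ 0.3 -0.1  0.6]
at t42.0 w75.3 gf0.0 [423.3 -95.6   6.5] [-0.6  0.8 -0.6]
gripped t42.7 w38.7 gf30.0 [423.1 -95.5   6.1] [-1.4  0.   3.3]
lifted t43.7 w38.3 gf30.0 [422.5 -95.4 129.3] [-0.1  1.1 -0.1]
down t46.6 w38.4 gf30.0 [568.8 321.3  10.5] [-0.8 -0.2 -0.6]
open t47.4 w62.2 gf0.0 [568.8 321.3  10.5] [-0.3 -0.6 -0.8]
offcut done t49.3 w61.9 gf0.0 [419.7 450.2 298.6] [-0.1 -0.2 -0.7]
```

View pics/t2b.png

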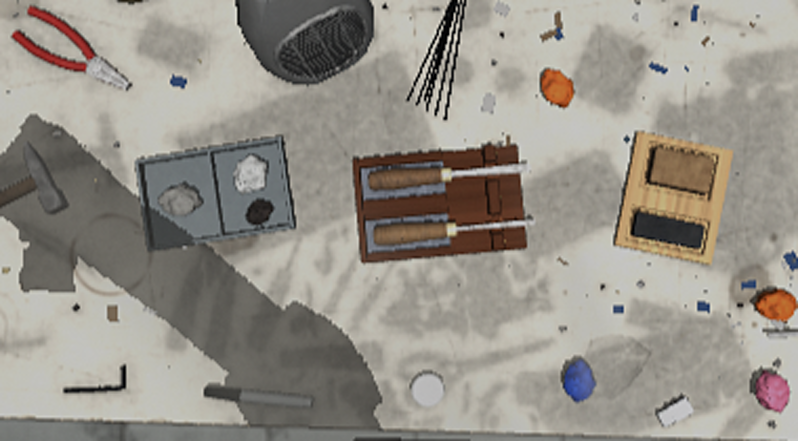

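All four look placed: offcut (180,199), chisel (413,233), cork (683,170), stone (668,230). The recesses and the lane are tight fits, so I'll check them close up with expected outlines drawn on.

Run:
```python
from pp import *
tiles=[]
def look(f,polys):
    x,y=world(f,0,0)
    manip.reach([x,y-90,220],down(H));manip.hold(.2);o=rep(f);im=imaging.capture("wrist")[:,:,::-1];c=cam("wrist",o)
    a=proj(c,[[x,y,10]])[0].astype(int)-[80,100];a=np.maximum(a,0);S=2.45
    b=cv2.resize(im[a[1]:a[1]+210,a[0]:a[0]+160],None,fx=S,fy=S,interpolation=cv2.INTER_CUBIC)
    for cx,cy,hx,hy,z,col in polys:
        P=[[*world(f,cx+i*hx,cy+j*hy),z] for i,j in((1,1),(1,-1),(-1,-1),(-1,1))]
        cv2.polylines(b,[((proj(c,P)-a+.5)*S).round().astype(int)],True,col,1)
    tiles.append(b)
look("rack",[(-33,35,13.5,47.5,21.5,(0,255,0)),(33,52.5,13.5,47.5,21.5,(0,255,255))])
look("board",[(-41.5,0,15,42.5,24,(0,255,0)),(34,0,22.5,37.5,29,(0,255,0)),(0,0,72.5,60.5,12,(0,0,255))])
cv2.imwrite("pics/fin.png",np.hstack(tiles))
```

```text
rack t51.6 w61.9 gf0.0 [573.6 -91.3 220. ] [ 1.   0.  -0.2]
board t53.0 w62.0 gf0.0 [ 589.8 -382.3  220.3] [0.  1.  0.3]
```

View pics/fin.png

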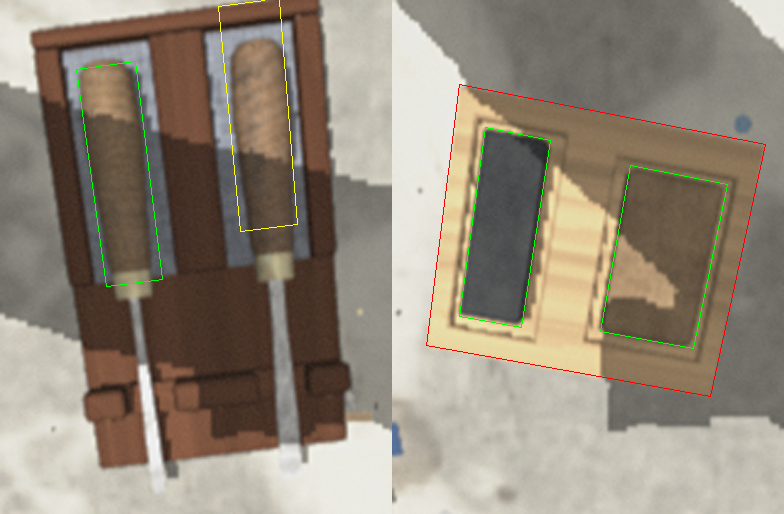

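The outlines match within about 3 mm. The chisel is in its lane with its blade in the slot, the stone and block sit inside their recesses, and the other chisel doesn't appear to have moved.

```bash
python3 -c "
from h import *
print(hand_in())"
```

```text
the job is handed in; nothing more can be done
None
```

I sorted all four items and handed the job in after about 53 s: chisel in the free lane, stone and block in their recesses, offcut in the empty bay; my last camera checks showed them in place, but no verdict came back.

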